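# Lay the next soldering block on the brazing hearth

### The arm

A 6-joint arm with a two-finger parallel gripper is mounted at the origin on a cart in front of the work surface, level with it; the furniture and walls round the work are solid. World frame = base frame: x ahead of the robot, y to its left, z up, the work surface at z = 0. Lengths are in m, angles in rad, forces in N, time in s.
With the tool pointing down it reaches from about 0.4 to 0.825 m from the base axis. Payload 7 kg.
Tool frame: the origin (TCP) lies between the finger pads; the fingertips stand 8 mm ahead of it and the grasp point (between the pads) lies 11 mm behind it (arm.finger_overhang is the distance from the TCP to the fingertips, in m); z points along the fingers, y is the line along which they close (so a half turn about z gives the same grasp; the last joint's range is limited). The gripper opens to 88 mm and grips with 3 to 60 N. Pads are 19 mm wide; open, the fingers measure 130 mm over their backs; the gripper's body (78 mm by 193 mm) begins 47 mm behind the grasp point.
Start: joints at [-0.952, 0.359, 0.012, 0, -1.224, -0.288], TCP at [0.219, -0.638, 0.235] pointing down, gripper open.
Joint ranges: [-3.07, 3.07], [-1.43, 2.12], [-1.02, 1.25], [-3.03, 1.67], [-3.05, -0], [-3.03, 3.03]. Speed limits (rad/s): [2.39, 2.39, 3.01, 3.14, 3.14, 3.14].

### API

Orientations are given as [roll, pitch, yaw] about the fixed x, y, z axes, in that order (R = Rz(yaw) Ry(pitch) Rx(roll)).
In Python, from station import arm gives the robot as it stands.
- The arm moves only by the tool move_arm, never from a script. Its argument "rows" is text: rows parted by semicolons, each of 7 numbers parted by spaces: the turn, a rotation vector about the tool's x, y, z in degrees, then the shift along the tool's x, y, z in m, then the finger opening in m, from 0 to 0.0876. A call has 1 to 8 rows; each row shifts and turns the commanded pose from where the row before left it, along the tool's axes as they then stand; what a row does not reach is not made up. A row lasts 1/8 s, in which the tool goes at most 62.5 mm and 10.7 degrees, less where a joint would pass 70% of its speed; a pose out of reach is approached as far as the arm can. A call is refused whole if a number of a shift passes 0.0625 or a number of a turn 10.7, either way. A call with a gripper value outside its range is refused whole. The fingers move at their own pace and stop on an object; "squeeze" is the grip in N (left out, the last holds). Time passes only in rows, so rows that do not move let the fingers close. It gives the time, the measured TCP pose, the force, the opening and the grip force at its end, in the units of the state.
- arm.get_state(): the state, without advancing time (a new reading comes with each control period).
- arm.grab_frame(name): name is "scene" or "top" or "wrist"; returns (picture, depth): 384x512x3 uint8, blue, green, red; 384x512 float32, m along the optical axis (not along the pixel's ray), 0 where there is no reading.
- arm.camera_model(name): a dict with "mtx" (3x3 intrinsics, pixels), "camera_from_world" (4x4, takes a point from world to camera coordinates); the wrist camera has in their place "mount" (4x4, takes a point from camera to tool coordinates, whose origin is the TCP and whose axes are the flange's). Camera axes: x right, y down, z forward; pixel columns grow to the right and rows downward; lengths in m; the calibration is good to about 2 mm. A picture is of the moment at which its call begins: read the wrist's pose just before it. camera_model takes no time and is no camera call.
- arm.job_done(): hands the job in; it is judged then, once.
The state is a dict: "t": time; "q": joint angles; "qd": joint speeds; "joint_efforts": joint torques, N m; "eef_pos": TCP position; "ee_rot": TCP orientation; "force": force on the tool from outside, world axes, zero at the start; "moment": the same for the moment, N m; "width": finger opening in m; "gripper_force": force on a finger pad.
Only numpy, scipy, OpenCV 4.12 (cv2) and the standard library are available. Lean on these libraries where they do the work, as an engineer would, in place of code of your own. Each camera call takes 0.05 s, during which the arm holds its last target. There are 200 camera calls.

### The job

The low brazing-hearth wall on the steel tray is being laid dry in staggered courses. Take the full-length block out of the drying rack, lay it flat on the free table top so that you can take it again across its width, then lay it flat as the next block of the second course of the back wall: end snug against the corner block, bridging the joint between the two blocks below so that it overlaps each by half its length, and flush with the wall's faces. Do not shift the blocks already laid and leave the half block and the other things where they are.

Things in the scene. Friction and masses are not known exactly. Their poses are not given: they have to be found in the camera images.
- block_center (a point): Centre of the loose full-length block to be laid: buff-coloured light soldering block, 120 x 60 x 30 mm, about 0.2 kg, edges rounded 2.5 mm. Its x axis is the 30 mm thickness, y the 120 mm length, z the 60 mm width. It starts on edge in the rack (z up, 30 mm across, centre 42 mm above the table) in either the near or the far slot. Laid flat its x axis points up or down, either side may be up.
- half_block_center (a point): Centre of the loose half block, 60 x 60 x 30 mm, same colour, standing on edge in the other outer slot of the rack, 96 mm from the full block. Axes like the full block's. To be left there.
- rack: Fixed wooden drying rack, 160 (x) x 68 (y) x 26 mm high, origin at the centre of its underside. Two runners along x, 14 mm wide, at y = -27 and +27 mm, with 33 mm wide slots at x = -48, 0 and +48 mm; slot floors 12 mm, teeth 26 mm above the table. Between the runners only thin dowels below 12 mm. The blocks stand in the outer slots.
- tray: Fixed shallow steel tray, 203 (x) x 322 (y) mm, floor 2 mm above the table, rim 14 mm high; origin at the centre of its underside. The back wall runs along its y axis near its far (+x) long side, the wing along x near its right (-y) end. The table between tray and rack (around x = 0.45, y = 0.08 in the world) is free, with room to lay the block flat.
- back_right_center (a point): Centre of the right block of the back wall's first course, laid flat and loose: 60 (x) x 120 (y) x 30 mm (z), x pointing away from the robot across the wall, y to the left along the wall. Its top is 32 mm above the table. The right half of it carries the corner block; the left half is free for the new block.
- back_left_center (a point): Centre of the left block of the back wall's first course, same size and axes, 122 mm to the left (+y) of the right one (2 mm joint between them). Nothing lies on it.
- wing_center (a point): Centre of the first-course wing block, 120 (x) x 60 (y) x 30 mm, loose, running along the tray's x axis toward the robot from the right end of the back wall. Partly covered by the corner block.
- corner_center (a point): Centre of the corner block, the one second-course block already laid: 120 (x) x 60 (y) x 30 mm, loose, along the tray's x axis, far end flush with the back of the wall. Its left (+y) side, 30 mm from its centre, is where the new block's end goes: the new centre comes 90 mm to its left along the wall, on the line of the two back blocks' centres and 30 mm above them.
- spool_center (a point): Bystander: steel spool piece, 51 mm diameter, 90 mm tall, standing in the front left part of the tray; its centre.
- flux_jar_center (a point): Bystander: small glass jar with black lid, 54 mm diameter, 48 mm tall, on the table left of the tray's far end; its centre.
- clamp: Bystander: steel pipe clamp lying flat, 67 x 98 x 18 mm, on the table beyond the tray; origin at the centre of its underside.
Mind the look-alikes: they are no part of the job. What is shaped like the part that bears block_center but green is not meant.

How it is judged:
On the way:
1. the block lies flat, let go, low on the table beside the wall (height (world z) of block_center below 0.03 m and (angle between block_center's own x axis and vertical below 0.12 rad or angle between block_center's own x axis and vertical above 3.02 rad) and contact force between block and the fingers below 0.05 N), for 0.2 s.
At the end, for the whole second after the job is handed in: The full block rests flat (4 deg) on both back blocks, in line with the wall (6 deg), centre within 8 mm of its centre line and 50 to 72 mm along it from each lower block's centre, end at most 9 mm from the corner block; laid blocks within 10 mm of where they were ((angle between block_center's own x axis and vertical below 0.07 rad or angle between block_center's own x axis and vertical above 3.07 rad) and angle between the y axis of block_center and the y axis of back_right_center, either way round below 0.1 rad and z of block_center in the frame of back_right_center between 0.026 and 0.034 m and y of block_center in the frame of back_right_center between 0.05 and 0.072 m and y of block_center in the frame of back_left_center between -0.072 and -0.05 m and x of block_center in the frame of back_right_center between -0.008 and 0.008 m and y of block_center in the frame of corner_center below 0.099 m and contact force between block and back_right above 0.05 N and contact force between block and back_left above 0.05 N and linear speed of block below 0.01 m/s); the robot touches nothing.
It fails at once if a block already laid is shifted by more than 10 mm (distance of any of back_right_center, back_left_center, wing_center, corner_center from where it was at the start of the episode above 0.01 m).
It fails at once if the half block is moved by more than 20 mm (distance of half_block_center from where it was at the start of the episode above 0.02 m).
It fails at once if the spool piece, the jar or the clamp is moved by more than 25 mm (distance of any of spool_center, flux_jar_center, clamp from where it was at the start of the episode above 0.025 m).
It also fails if it takes over 51 s, if anything falls off the work surface, if the arm or the gripper's body presses on something with over 40 N, if the wrist force passes 120 N, or if a joint passes its speed limit or range.

## Working session

There is one attempt and no reset: what is moved stays moved. The work goes in short steps, Python scripts to look and compute and a tool call to move; the robot and the scene stay as the last step left them, time stands still between calls to the robot, and variables do not carry over. Pictures are saved under pics/ and viewed, at most 10 in all, crops included, and the job is handed in when it is done.

Besides the shell and the picture viewer there is one more tool, called after ">>>" as name(argument=value, ...), one argument or row to a line, values as JSON. move_arm: Moves the arm, as the interface text tells. Its arguments: {"type":"object","properties":{"rows":{"type":"string"},"squeeze":{"type":"number"}},"required":["rows"]}

```bash
mkdir -p pics; cat > h.py <<'E'
import numpy as np, cv2
from station import arm
from scipy.spatial.transform import Rotation as R
def grab(n):
    s=arm.get_state(); p,d=arm.grab_frame(n); m=arm.camera_model(n)
    K=np.array(m["mtx"])
    if n=="wrist":
        T=np.eye(4);T[:3,:3]=R.from_euler('xyz',s["ee_rot"]).as_matrix();T[:3,3]=s["eef_pos"]
        W=T@np.array(m["mount"])
    else: W=np.linalg.inv(np.array(m["camera_from_world"]))
    v,u=np.mgrid[:384,:512]
    c=np.stack([(u-K[0,2])/K[0,0]*d,(v-K[1,2])/K[1,1]*d,d],-1)
    P=c@W[:3,:3].T+W[:3,3]; P[d==0]=np.nan
    return p,d,P
E
python3 - <<'E'
from h import *
for n in("top","scene"):
    p,d,P=grab(n); np.save(n+".npy",P); cv2.imwrite(f"pics/{n}1.png",p); cv2.imwrite(f"pics/{n}1b.png",cv2.resize(p,(768,576)))
s=arm.get_state();print(s);print(arm.finger_overhang)
E
```

```text
{'t': 0.1, 'q': array([-9.51918045e-01,  3.59308968e-01,  1.11366589e-02, -2.90343542e-04,
       -1.22409855e+00, -2.88104217e-01]), 'qd': array([ 0.00195368, -0.00283029,  0.0012578 ,  0.00190481,  0.00086343,
       -0.00016601]), 'joint_efforts': array([-1.22962847e-03, -5.84163380e+01,  2.93754154e+01,  7.01558679e+00,
        1.01915500e-02, -6.80142057e-05]), 'eef_pos': array([ 0.21905363, -0.63801188,  0.2337177 ]), 'ee_rot': array([ 3.14010134e+00, -1.57295773e-04, -2.81091733e+00]), 'force': array([0.89202976, 0.05925042, 0.38925747]), 'moment': array([0.04170616, 0.00935172, 0.02356565]), 'gripper_force': 0.0, 'width': 0.08747060946990311}
0.008
```

View pics/top1b.png

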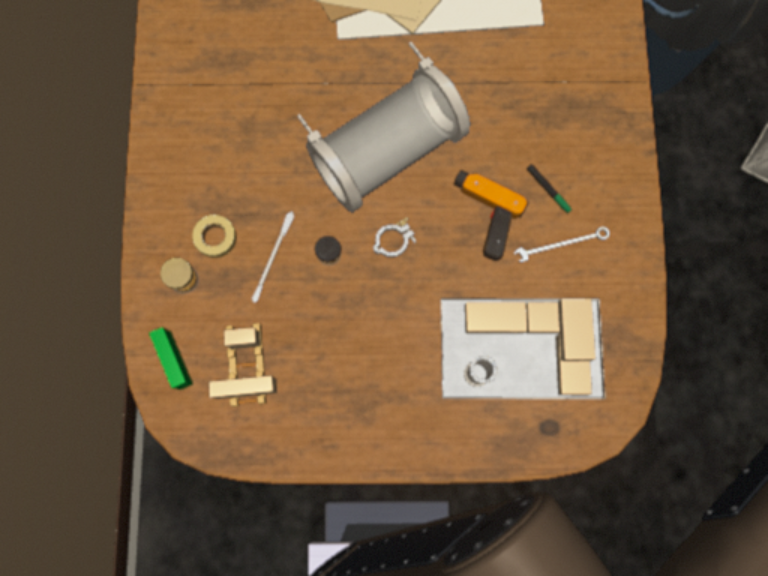

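View pics/scene1b.png

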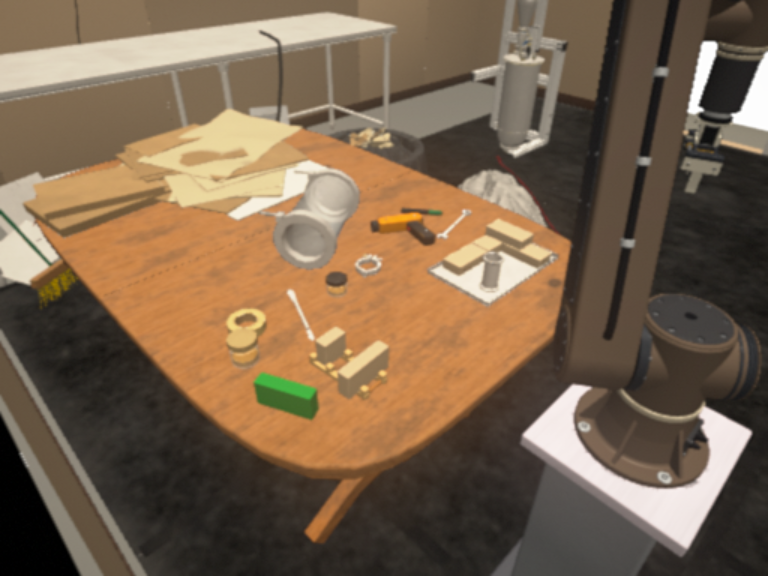

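The top view shows the full block in the near slot (241,386) and the half block in the far slot (240,337). The wall is at (465–600, 300–395), with the corner block at (577,328). The green look-alike is at (170,358). Next I'll measure block rectangles from depth and colour.

```bash
python3 - <<'E'
from h import *
P=np.load("top.npy"); p=cv2.imread("pics/top1.png")
hsv=cv2.cvtColor(p,cv2.COLOR_BGR2HSV)
m0=arm.camera_model("top");print(np.linalg.inv(np.array(m0["camera_from_world"]))[:3,3],np.array(m0["mtx"])[0,0])
def reg(name,box,zl,zh):
    u0,v0,u1,v1=[int(b/1.5) for b in box]
    Q=P[v0:v1,u0:u1].reshape(-1,3); Q=Q[(Q[:,2]>zl)&(Q[:,2]<zh)]
    r=cv2.minAreaRect((Q[:,:2]*1000).astype(np.float32)); print(name,len(Q),np.round(r[0],1),np.round(r[1],1),round(r[2],1),"z",np.round(np.median(Q[:,2]),4),"min",Q.min(0).round(3),"max",Q.max(0).round(3))
reg("full",(195,365,285,405),.055,.09)
reg("half",(215,322,270,355),.055,.09)
reg("corner",(540,285,610,375),.05,.075)
reg("back",(455,290,562,345),.024,.045)
reg("wing",(545,350,605,400),.024,.045)
reg("spool",(455,345,505,395),.075,.11)
reg("tray",(430,290,620,405),.006,.02)
reg("table",(340,300,430,400),-.02,.02)
E
```

```text
[0.34585127 0.02592793 1.34574454] 446.86621114402584
full 469 [446.9 284.1] [ 30.4 120.5] 5.5 z 0.0715 min [0.427 0.224 0.055] max [0.467 0.345 0.078]
half 233 [542.5 289.4] [31.5 60.5] 4.1 z 0.0712 min [0.526 0.259 0.055] max [0.559 0.32  0.077]
corner 870 [ 554.4 -365. ] [119.8  61. ] 0.2 z 0.0614 min [ 0.495 -0.396  0.05 ] max [ 0.614 -0.335  0.07 ]
back 1246 [ 573.9 -245.4] [184.6  84.9] 88.1 z 0.0314 min [ 0.528 -0.337  0.024] max [ 0.615 -0.152  0.045]
wing 494 [ 473.6 -363.5] [61.3 86.2] 88.7 z 0.0316 min [ 0.431 -0.395  0.024] max [ 0.517 -0.332  0.045]
spool 129 [ 474.5 -172.2] [48.2 48.1] 90.0 z 0.0914 min [ 0.45  -0.196  0.075] max [ 0.499 -0.148  0.096]
tray 639 [ 528.6 -273.2] [386.5 229.8] 88.8 z 0.0113 min [ 0.412 -0.469  0.006] max [ 0.644 -0.079  0.02 ]
table 3951 [526.3  11.6] [182.  200.1] 89.7 z 0.0 min [ 0.426 -0.08  -0.01 ] max [0.627 0.102 0.01 ]
```

```bash
cat >> h.py <<'E'
def plan(target,rpy_deg,n,w,pose=None):
    """print n rows from current pose to target (shift taken in axes at row start)"""
    s=arm.get_state()
    p=np.array(s["eef_pos"]);Ra=R.from_euler('xyz',s["ee_rot"])
    if pose: p,Ra=np.array(pose[0]),R.from_euler('xyz',pose[1],degrees=True)
    Rb=R.from_euler('xyz',rpy_deg,degrees=True)
    rv=(Ra.inv()*Rb).as_rotvec(); dp=(np.array(target)-p)/n
    out=[]
    for i in range(n):
        Ri=Ra*R.from_rotvec(rv*i/n)
        out.append(" ".join(f"{x:.2f}" for x in np.degrees(rv/n))+" "+" ".join(f"{x:.4f}" for x in Ri.inv().apply(dp))+f" {w}")
    print("; ".join(out))
def st():
    s=arm.get_state();print(s["t"],np.round(s["eef_pos"],4),np.round(np.degrees(s["ee_rot"]),2),"q",np.round(s["q"],2),"F",np.round(s["force"],1),s["width"],s["gripper_force"])
E
python3 - <<'E'
from h import *
a=np.degrees(-2.811)
plan([.49,-.2,.235],[180,0,a],8,.0876)
plan([.447,.284,.235],[180,0,-84.5],8,.0876,pose=([.49,-.2,.235],[180,0,a]))
E
```

```text
0.01 -0.00 0.00 -0.0498 0.0408 -0.0001 0.0876; 0.01 -0.00 0.00 -0.0498 0.0408 -0.0001 0.0876; 0.01 -0.00 0.00 -0.0498 0.0408 -0.0001 0.0876; 0.01 -0.00 0.00 -0.0498 0.0408 -0.0001 0.0876; 0.01 -0.00 0.00 -0.0498 0.0408 -0.0001 0.0876; 0.01 -0.00 0.00 -0.0498 0.0408 -0.0001 0.0876; 0.01 -0.00 0.00 -0.0498 0.0408 -0.0001 0.0876; 0.01 -0.00 0.00 -0.0498 0.0408 -0.0002 0.0876
0.00 0.00 -9.57 -0.0146 0.0590 0.0000 0.0876; 0.00 0.00 -9.57 -0.0242 0.0557 0.0000 0.0876; 0.00 0.00 -9.57 -0.0331 0.0509 0.0000 0.0876; 0.00 0.00 -9.57 -0.0411 0.0447 0.0000 0.0876; 0.00 0.00 -9.57 -0.0480 0.0373 0.0000 0.0876; 0.00 0.00 -9.57 -0.0535 0.0288 0.0000 0.0876; 0.00 0.00 -9.57 -0.0575 0.0195 0.0000 0.0876; 0.00 0.00 -9.57 -0.0600 0.0097 0.0000 0.0876
```

>>> move_arm(
  rows="0 0 0 -0.045 0.037 0 0.0876; 0 0 0 -0.045 0.037 0 0.0876; 0 0 0 -0.045 0.037 0 0.0876; 0 0 0 -0.045 0.037 0 0.0876; 0 0 0 -0.045 0.037 0 0.0876; 0 0 0 -0.045 0.037 0 0.0876; 0 0 0 -0.045 0.037 0 0.0876; 0 0 0 -0.045 0.037 0 0.0876",
)

```text
t: 1.1
eef_pos: [0.4641, -0.2397, 0.2345]
ee_rot: [3.142, 0.0, -2.811]
force: [0.7, -0.9, 0.2]
width: 0.0878
gripper_force: 0.0
```

>>> move_arm(
  rows="0 0 -9.5 -0.015 0.055 0 0.0876; 0 0 -9.5 -0.024 0.0535 0 0.0876; 0 0 -9.5 -0.033 0.049 0 0.0876; 0 0 -9.5 -0.041 0.043 0 0.0876; 0 0 -9.5 -0.047 0.036 0 0.0876; 0 0 -9.5 -0.052 0.028 0 0.0876; 0 0 -9.5 -0.056 0.019 0 0.0876; 0 0 -9.5 -0.058 0.01 0 0.0876",
)

```text
t: 2.1
eef_pos: [0.427, 0.2294, 0.2346]
ee_rot: [-3.141, 0.0, -1.478]
force: [2.3, 0.4, 1.1]
width: 0.0874
gripper_force: 0.0
```

```bash
python3 - <<'E'
from h import *
st(); plan([.447,.284,.2],[180,0,-84.5],2,.0876)
E
```

```text
2.1 [0.427  0.2294 0.2346] [-1.7999e+02  1.0000e-02 -8.4710e+01] q [ 0.9   0.04 -0.39 -0.   -1.14 -0.81] F [2.3 0.4 1.1] 0.08743377053537493 0.0
-0.00 0.01 -0.10 -0.0263 -0.0125 0.0173 0.0876; -0.00 0.01 -0.10 -0.0262 -0.0125 0.0173 0.0876
```

>>> move_arm(
  rows="0 0 0 -0.026 -0.0125 0.017 0.0876; 0 0 0 -0.026 -0.0125 0.017 0.0876; 0 0 0 0 0 0 0.0876",
)

```text
t: 2.48
eef_pos: [0.4478, 0.2823, 0.1984]
ee_rot: [3.139, -0.003, -1.483]
force: [-0.1, -0.6, -0.0]
width: 0.0875
gripper_force: 0.0
```

```bash
python3 - <<'E'
from h import *
st();p,d,P=grab("wrist"); np.save("w.npy",P); cv2.imwrite("pics/w1.png",p)
m=(P[...,2]>.062)&(P[...,2]<.085)&(d>0)
n,l,s,c=cv2.connectedComponentsWithStats(m.astype(np.uint8))
for i in range(1,n):
    if s[i,4]>300:
        Q=P[l==i]; r=cv2.minAreaRect((Q[:,:2]*1000).astype(np.float32)); print(s[i],np.round(r[0],1),np.round(r[1],1),round(r[2],1),np.median(Q[:,2]))
E
```

```text
2.475 [0.4478 0.2823 0.1984] [ 1.7985e+02 -1.4000e-01 -8.4980e+01] q [ 0.93  0.15 -0.36 -0.   -1.07 -0.85] F [-0.1 -0.6 -0. ] 0.08752715265967408 0.0
[ 241  117   36  132 4484] [448.1 284.3] [ 30.  119.1] 5.1 0.07099878755130856
[ 129  148   42   68 2438] [543.6 289.5] [30.1 59.9] 5.2 0.07091866990124757
```

View pics/w1.png

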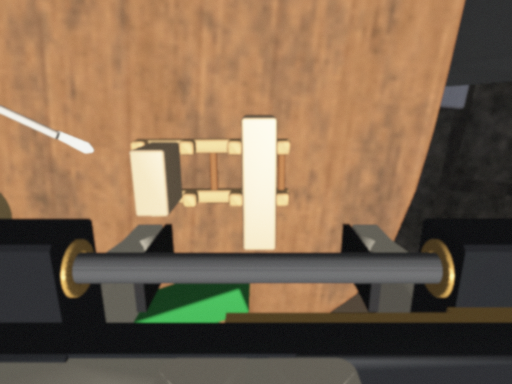

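The wrist view confirms the block at (260,183), between the fingers and in line with them. The half block is at (155,180). Descending.

>>> move_arm(
  rows="0 0 0 -0.002 0 0.04 0.0876; 0 0 0 0 0 0.04 0.0876; 0 0 0 0 0 0.04 0.0876; 0 0 0 0 0 0.02 0.0876; 0 0 0 0 0 0.008 0.0876; 0 0 0 0 0 0 0.0876",
)

```text
t: 3.28
eef_pos: [0.4482, 0.2832, 0.053]
ee_rot: [-3.141, 0.0, -1.485]
force: [0.7, -0.9, 0.7]
width: 0.0876
gripper_force: 0.0
```

>>> move_arm(
  rows="0 0 0 0 0 0 0.04; 0 0 0 0 0 0 0.03; 0 0 0 0 0 0 0.02; 0 0 0 0 0 0 0.02; 0 0 0 0 0 0 0.02",
  squeeze=15,
)

```text
t: 3.9
eef_pos: [0.448, 0.2835, 0.0526]
ee_rot: [-3.142, 0.0, -1.484]
force: [-0.4, -0.1, 0.8]
width: 0.0432
gripper_force: 0.0
```

>>> move_arm(
  rows="0 0 0 0 0 0 0.02; 0 0 0 0 0 0 0.02; 0 0 0 0 0 0 0.02; 0 0 0 0 0 0 0.02",
  squeeze=15,
)

```text
t: 4.4
eef_pos: [0.4478, 0.2833, 0.0525]
ee_rot: [3.141, -0.0, -1.484]
force: [-2.7, 0.5, 1.0]
width: 0.0302
gripper_force: 14.9
```

>>> move_arm(
  rows="0 0 0 0 0 -0.015 0.02; 0 0 0 0 0 -0.03 0.02; 0 0 0 0 0 -0.04 0.02; 0 0 0 0 0 -0.03 0.02; 0 0 0 0 0 0 0.02",
)

```text
t: 5.03
eef_pos: [0.4493, 0.2848, 0.1712]
ee_rot: [-3.137, 0.004, -1.484]
force: [0.5, -0.3, -1.8]
width: 0.0296
gripper_force: 15.0
```

```bash
python3 - <<'E'
from h import *
st(); 
# tilt: tool z -> (-sin,0,-cos): rotate about world y
for th in (0,38):
    Rb=R.from_rotvec([0,np.radians(th),0])*R.from_euler('xyz',[180,0,-90],degrees=True)
    print(Rb.as_matrix().round(2)[:,2], Rb.as_euler('xyz',degrees=True))
e=Rb.as_euler('xyz',degrees=True)
# block bottom edge centre in tool: along z +.0406, thickness +-.015 in tool y
off=Rb.as_matrix()@np.array([[0,.015,.0406],[0,-.015,.0406]]).T; print(off.T)
tgt=np.array([.45,.085,.003])-off.T[np.argmin(off[2])]
print("target",tgt)
s=arm.get_state()
plan([.46,.085,.15],e,6,.02)
plan(tgt,e,4,.02,pose=([.46,.085,.15],e))
E
```

```text
5.025 [0.4493 0.2848 0.1712] [-179.73    0.24  -85.02] q [ 0.93  0.17 -0.4   0.   -0.99 -0.85] F [ 0.5 -0.3 -1.8] 0.029609994652410345 14.95316281914711
[-0. -0. -1.] [180.   0. -90.]
[-0.62  0.   -0.79] [142.   0. -90.]
[[-3.68160172e-02 -2.08166817e-19 -2.27583145e-02]
 [-1.31756946e-02  2.08166817e-19 -4.12281587e-02]]
target [0.46317569 0.085      0.04422816]
-6.37 -0.23 0.81 0.0333 0.0011 0.0034 0.02; -6.37 -0.23 0.81 0.0334 0.0003 0.0033 0.02; -6.37 -0.23 0.81 0.0334 -0.0006 0.0032 0.02; -6.37 -0.23 0.81 0.0334 -0.0014 0.0029 0.02; -6.37 -0.23 0.81 0.0334 -0.0022 0.0026 0.02; -6.37 -0.23 0.81 0.0333 -0.0029 0.0022 0.02
0.00 0.00 0.00 0.0000 -0.0169 0.0203 0.02; 0.00 0.00 0.00 0.0000 -0.0169 0.0203 0.02; 0.00 0.00 0.00 0.0000 -0.0169 0.0203 0.02; 0.00 0.00 0.00 0.0000 -0.0169 0.0203 0.02
```

>>> move_arm(
  rows="-6.4 -0.2 0.8 0.0335 0.001 0.0035 0.02; -6.4 -0.2 0.8 0.0335 0 0.003 0.02; -6.4 -0.2 0.8 0.0335 -0.0006 0.003 0.02; -6.4 -0.2 0.8 0.0335 -0.0014 0.003 0.02; -6.4 -0.2 0.8 0.0335 -0.002 0.0025 0.02; -6.4 -0.2 0.8 0.0335 -0.003 0.002 0.02; 0 0 0 0 0 0 0.02",
)

```text
t: 5.9
eef_pos: [0.4593, 0.0804, 0.1454]
ee_rot: [2.465, -0.01, -1.573]
force: [0.6, -0.6, -1.5]
width: 0.0299
gripper_force: 15.0
```

```bash
python3 - <<'E'
from h import *
st(); plan([.463,.085,.046],[142,0,-90],5,.02)
p,d,P=grab("scene"); cv2.imwrite("pics/s2.png",p[100:330,150:450].repeat(2,0).repeat(2,1))
E
```

```text
5.9 [0.4593 0.0804 0.1454] [141.24  -0.56 -90.13] q [ 0.39  0.53 -0.04 -0.24 -1.65 -0.34] F [ 0.6 -0.6 -1.5] 0.029892005203715037 14.981813728809357
0.15 -0.07 -0.09 -0.0011 -0.0130 0.0150 0.02; 0.15 -0.07 -0.09 -0.0011 -0.0130 0.0151 0.02; 0.15 -0.07 -0.09 -0.0010 -0.0129 0.0151 0.02; 0.15 -0.07 -0.09 -0.0010 -0.0129 0.0151 0.02; 0.15 -0.07 -0.09 -0.0010 -0.0129 0.0152 0.02
```

View pics/s2.png

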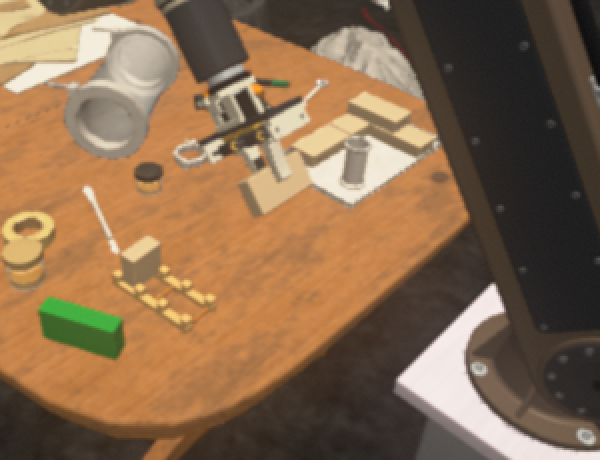

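The block is held tilted, top leaning away, at (275,185), well clear of the half block at (140,258). Lowering its bottom edge to the table.

>>> move_arm(
  rows="0.2 0 0 -0.001 -0.013 0.015 0.02; 0.2 0 0 -0.001 -0.013 0.015 0.02; 0.2 0 0 -0.001 -0.013 0.015 0.02; 0.1 0 0 -0.001 -0.013 0.015 0.02; 0 0 0 -0.001 -0.01 0.012 0.02; 0 0 0 0 0 0 0.02",
)

```text
t: 6.7
eef_pos: [0.4631, 0.087, 0.0519]
ee_rot: [2.481, -0.008, -1.569]
force: [-0.6, 0.7, -1.5]
width: 0.0298
gripper_force: 15.0
```

>>> move_arm(
  rows="0 0 0 0 -0.003 0.0035 0.02; 0 0 0 0 -0.002 0.0025 0.02; 0 0 0 0 -0.0015 0.002 0.02; 0 0 0 0 0 0 0.02",
)

```text
t: 7.2
eef_pos: [0.464, 0.0869, 0.0428]
ee_rot: [2.483, -0.008, -1.569]
force: [-0.8, 0.2, -1.4]
width: 0.03
gripper_force: 15.0
```

Open a little, then withdraw along the tool.

>>> move_arm(
  rows="0 0 0 0 0 0 0.034; 0 0 0 0 0 0 0.038; 0 0 0 0 0 0 0.042; 0 0 0 0 0 0 0.042",
)

```text
t: 7.7
eef_pos: [0.4641, 0.0869, 0.0429]
ee_rot: [2.484, -0.008, -1.569]
force: [-0.2, -0.3, -0.4]
width: 0.0416
gripper_force: 0.1
```

>>> move_arm(
  rows="0 0 0 0 0 -0.01 0.042; 0 0 0 0 0 -0.015 0.042; 0 0 0 0 0 -0.02 0.042; 0 0 0 0 0 -0.03 0.042; 0 0 0 0 0 -0.04 0.042; 0 0 0 0 0 -0.03 0.06; 0 0 0 0 0 0 0.0876",
)

```text
t: 8.57
eef_pos: [0.5552, 0.0879, 0.1598]
ee_rot: [2.488, -0.007, -1.569]
force: [0.2, 0.8, -1.2]
width: 0.0565
gripper_force: 0.0
```

```bash
python3 - <<'E'
from h import *
st(); 
p,d,P=grab("top"); cv2.imwrite("pics/t3.png",p)
p,d,P=grab("wrist"); cv2.imwrite("pics/w3.png",p); np.save("w.npy",P)
m=(P[...,2]>.02)&(P[...,2]<.075)&(d>0)
n,l,s,c=cv2.connectedComponentsWithStats(m.astype(np.uint8))
for i in range(1,n):
    if s[i,4]>300:
        Q=P[l==i]; r=cv2.minAreaRect((Q[:,:2]*1000).astype(np.float32)); print(s[i],np.round(r[0],1),np.round(r[1],1),round(r[2],1),np.percentile(Q[:,2],[5,50,95]))
E
```

```text
8.575 [0.5552 0.0879 0.1598] [142.58  -0.38 -89.9 ] q [ 0.36  0.64  0.21 -0.21 -1.76 -0.33] F [ 0.2  0.8 -1.2] 0.0564698609714276 0.0
[ 431   25   75  127 4683] [49.4  0.3] [ 97.7 210. ] 0.5 [0.02250146 0.04664739 0.071996  ]
[ 195  113   62  135 7399] [486.4  88. ] [ 61.3 119.8] 0.1 [0.0251625  0.02875458 0.02978118]
```

View pics/w3.png

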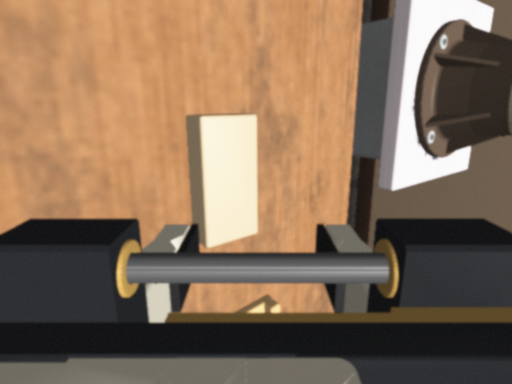

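The block lies flat at (230,180) in the picture, which puts it at (0.486, 0.088) with its top at about 0.029 m. Now I turn the tool upright above it.

```bash
python3 - <<'E'
from h import *
plan([.4855,.088,.14],[180,0,-90],5,.0876)
E
```

```text
7.54 -0.09 -0.01 -0.0001 0.0085 0.0110 0.0876; 7.54 -0.09 -0.01 -0.0000 0.0099 0.0098 0.0876; 7.54 -0.09 -0.01 -0.0000 0.0111 0.0085 0.0876; 7.54 -0.09 -0.01 -0.0000 0.0121 0.0069 0.0876; 7.54 -0.09 -0.01 -0.0000 0.0129 0.0053 0.0876
```

>>> move_arm(
  rows="7.5 0 0 0 0.0085 0.011 0.0876; 7.5 0 0 0 0.01 0.01 0.0876; 7.5 0 0 0 0.011 0.0085 0.0876; 7.5 0 0 0 0.012 0.007 0.0876; 7.5 0 0 0 0.013 0.005 0.0876; 0 0 0 0 0 0 0.0876",
)

```text
t: 9.43
eef_pos: [0.4801, 0.0859, 0.1391]
ee_rot: [3.136, -0.009, -1.567]
force: [1.4, 0.1, 0.0]
width: 0.0871
gripper_force: 0.0
```

```bash
python3 - <<'E'
from h import *
st()
p,d,P=grab("wrist")
m=(P[...,2]>.026)&(P[...,2]<.05)&(d>0)
n,l,s,c=cv2.connectedComponentsWithStats(m.astype(np.uint8))
for i in range(1,n):
    if s[i,4]>300:
        Q=P[l==i]; r=cv2.minAreaRect((Q[:,:2]*1000).astype(np.float32)); print(s[i],np.round(r[0],1),np.round(r[1],1),round(r[2],1),np.percentile(Q[:,2],[5,50,95]))
E
```

```text
9.425 [0.4801 0.0859 0.1391] [179.7  -0.5 -89.8] q [ 0.58  0.14 -0.52  0.01 -0.92 -0.58] F [1.4 0.1 0. ] 0.08713726161172775 0.0
[ 213  119   77  133 9627] [486.3  84.7] [ 60.1 112.1] 0.2 [0.02790287 0.02910174 0.03021118]
```

```bash
python3 - <<'E'
from h import *
plan([.4862,.088,.014],[180,0,-89.8],4,.0876)
E
```

```text
0.06 -0.12 0.00 -0.0005 -0.0010 0.0315 0.0876; 0.06 -0.12 0.00 -0.0004 -0.0010 0.0315 0.0876; 0.06 -0.12 0.00 -0.0004 -0.0010 0.0315 0.0876; 0.06 -0.12 0.00 -0.0003 -0.0009 0.0315 0.0876
```

>>> move_arm(
  rows="0.3 -0.5 0 -0.0015 -0.006 0 0.0876; 0 0 0 0 0 0.04 0.0876; 0 0 0 0 0 0.035 0.0876; 0 0 0 0 0 0.02 0.0876; 0 0 0 0 0 0 0.0876",
)

```text
t: 10.1
eef_pos: [0.4916, 0.0889, 0.0431]
ee_rot: [3.14, -0.001, -1.57]
force: [-0.8, -0.0, -0.2]
width: 0.0875
gripper_force: 0.0
```

>>> move_arm(
  rows="0 0 0 0 0.0052 0 0.0876; 0 0 0 0 0 0 0.0876; 0 0 0 0.0005 0 0.015 0.0876; 0 0 0 0 0 0.011 0.0876; 0 0 0 0 0 0.003 0.0876; 0 0 0 0 0 0 0.0876",
)

```text
t: 10.85
eef_pos: [0.4863, 0.0889, 0.016]
ee_rot: [-3.14, 0.001, -1.569]
force: [1.0, -0.6, -0.0]
width: 0.0876
gripper_force: 0.0
```

>>> move_arm(
  rows="0 0 0 0 0 0 0.06; 0 0 0 0 0 0 0.05; 0 0 0 0 0 0 0.05; 0 0 0 0 0 0 0.05; 0 0 0 0 0 0 0.05; 0 0 0 0 0 0 0.05",
  squeeze=15,
)

```text
t: 11.6
eef_pos: [0.4861, 0.0888, 0.016]
ee_rot: [-3.14, 0.001, -1.569]
force: [-1.9, 0.4, 5.0]
width: 0.0598
gripper_force: 15.0
```

>>> move_arm(
  rows="0 0 0 0 0 -0.02 0.05; 0 0 0 0 0 -0.04 0.05; 0 0 0 0 0 -0.05 0.05; 0 0 0 0.03 -0.005 -0.03 0.05; 0 0 0 0.05 -0.02 0 0.05; 0 0 0 0.055 -0.02 0 0.05; 0 0 0 0.055 -0.02 0 0.05; 0 0 0 0.05 -0.02 0 0.05",
)

```text
t: 12.6
eef_pos: [0.5719, -0.1531, 0.1555]
ee_rot: [-3.14, 0.001, -1.569]
force: [2.0, 0.5, -0.9]
width: 0.06
gripper_force: 15.0
```

>>> move_arm(
  rows="0 0 0 0.02 -0.01 0 0.05; 0 0 0 0 0 0 0.05; 0 0 0 0 0 0 0.05",
)

```text
t: 12.98
eef_pos: [0.5811, -0.1704, 0.1554]
ee_rot: [-3.141, 0.001, -1.569]
force: [0.3, 0.0, -1.9]
width: 0.0599
gripper_force: 15.0
```

```bash
python3 - <<'E'
from h import *
st()
p,d,P=grab("wrist"); cv2.imwrite("pics/w4.png",p); np.save("w4.npy",P)
for zl,zh in((.052,.07),(.025,.04)):
    m=(P[...,2]>zl)&(P[...,2]<zh)&(d>0)
    n,l,s,c=cv2.connectedComponentsWithStats(m.astype(np.uint8))
    for i in range(1,n):
        if s[i,4]>300:
            Q=P[l==i]; r=cv2.minAreaRect((Q[:,:2]*1000).astype(np.float32)); print(zl,s[i],np.round(r[0],1),np.round(r[1],1),round(r[2],1),np.percentile(Q[:,2],50))
E
```

```text
12.975 [ 0.5811 -0.1704  0.1554] [-1.7995e+02  8.0000e-02 -8.9870e+01] q [ 0.04  0.31 -0.25 -0.   -1.01 -0.03] F [ 0.3  0.  -1.9] 0.059934123081567287 14.999360740184784
0.052 [367 163  42  45 479] [ 486.  -179.7] [39.8 16.3] 60.5 0.06088213735383152
0.052 [389 176  40  42 643] [ 464.2 -166.9] [37.1 15.5] 58.7 0.061758446765286246
0.025 [ 216    0   79   55 4231] [ 585.3 -294.6] [37.8 60. ] 89.3 0.030660881658169103
0.025 [ 217   58   76   63 4653] [ 585.8 -248.8] [60.2 48. ] 0.0 0.030625470757838336
0.025 [   0   84  113   74 5391] [ 751.3 -221.8] [41.4 91.5] 75.8 0.035769865768844944
0.025 [358 157  37  42 306] [ 485.9 -179.5] [39.8 16.3] 60.6 0.032780817412502966
```

View pics/w4.png

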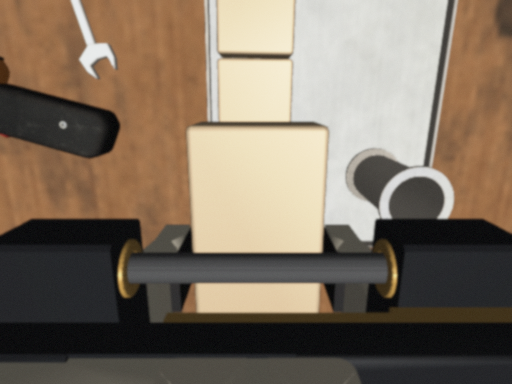

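The wrist view shows the held block at (258,190), square in the fingers. The joint below it is at row 55, and the wall faces run from column 217 to 293. Next I need the held block's end relative to the TCP, then a look further along at the corner.

>>> move_arm(
  rows="0 0 0 0.03 -0.004 0 0.05; 0 0 0 0.035 0 0 0.05; 0 0 0 0 0 0 0.05; 0 0 0 0 0 0 0.05",
)

```text
t: 13.52
eef_pos: [0.5855, -0.2351, 0.1559]
ee_rot: [-3.14, 0.001, -1.568]
force: [-0.0, 0.8, -0.9]
width: 0.0602
gripper_force: 15.0
```

```bash
python3 - <<'E'
from h import *
st()
p,d,P=grab("wrist"); cv2.imwrite("pics/w5.png",p); np.save("w5.npy",P)
for zl,zh in((.155,.18),(.052,.07),(.025,.04)):
    m=(P[...,2]>zl)&(P[...,2]<zh)&(d>0)
    n,l,s,c=cv2.connectedComponentsWithStats(m.astype(np.uint8))
    for i in range(1,n):
        if s[i,4]>300:
            Q=P[l==i]; r=cv2.minAreaRect((Q[:,:2]*1000).astype(np.float32)); print(zl,s[i],np.round(r[0],1),np.round(r[1],1),round(r[2],1),np.percentile(Q[:,2],50),np.percentile(Q,0.5,0).round(4),np.percentile(Q,99.5,0).round(4))
E
```

```text
13.525 [ 0.5855 -0.2351  0.1559] [-1.799e+02  8.000e-02 -8.984e+01] q [-0.07  0.34 -0.2  -0.   -1.03  0.08] F [-0.   0.8 -0.9] 0.06022143215212784 14.999372810125351
0.155 [  143   123   228   129 19251] [ 588.3 -267. ] [95.1 58.1] 1.2 0.1688878847582481 [ 0.5435 -0.2955  0.1572] [ 0.6321 -0.2391  0.1788]
0.155 [ 194  283  126   29 3597] [ 587.6 -215.1] [17.6 60.2] 89.1 0.16889726261381194 [ 0.5582 -0.2231  0.1671] [ 0.617  -0.2071  0.1703]
0.052 [ 217    0  178   58 9902] [ 555.3 -352.9] [ 35.1 119.8] 90.0 0.06068303627134271 [ 0.4966 -0.37    0.0539] [ 0.6143 -0.3355  0.0626]
0.025 [ 223    0  244  121 9414] [ 522.8 -332.9] [202.3  62.4] 17.7 0.030696650873197978 [ 0.4319 -0.378   0.0271] [ 0.6142 -0.2897  0.0383]
0.025 [   0  132  126   86 5429] [ 765.3 -227.9] [ 56.2 117.5] 63.4 0.03567505876743671 [ 0.7063 -0.2753  0.0253] [ 0.807  -0.2064  0.0378]
```

View pics/w5.png

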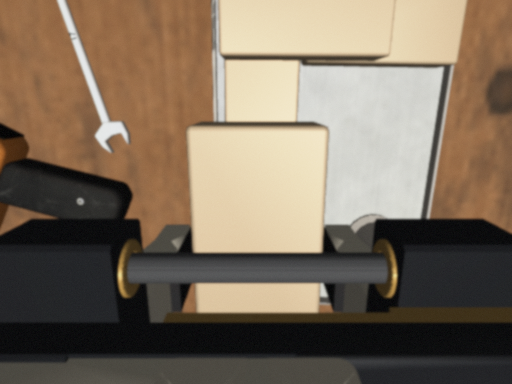

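The corner's left face is at row 58, y = −0.3355. The held block's end is at row 123, y = −0.2957. Measured with the same camera, I need −0.0375 in y and −0.002 in x.

>>> move_arm(
  rows="0 0 0 0.0375 0.002 0 0.05; 0 0 0 0 0 0.03 0.05; 0 0 0 0 0 0.03 0.05; 0 0 0 0 0 0.025 0.05; 0 0 0 0 0 0.008 0.05; 0 0 0 0 0 0 0.05; 0 0 0 0 0 0 0.05",
)

```text
t: 14.45
eef_pos: [0.5848, -0.2734, 0.064]
ee_rot: [-3.138, 0.001, -1.568]
force: [-0.3, -0.1, -1.0]
width: 0.0598
gripper_force: 15.0
```

>>> move_arm(
  rows="0 0 0 -0.0003 0.0012 0.006 0.05; 0 0 0 0 0 0.005 0.05; 0 0 0 0 0 0.001 0.05; 0 0 0 0 0 0.001 0.05; 0 0 0 0 0 0 0.05",
)

```text
t: 15.08
eef_pos: [0.5827, -0.2732, 0.0496]
ee_rot: [-3.14, 0.001, -1.569]
force: [0.4, -0.0, -1.3]
width: 0.0599
gripper_force: 15.0
```

```bash
python3 - <<'E'
from h import *
st()
p,d,P=grab("wrist"); cv2.imwrite("pics/w6.png",p)
# end of the held block vs corner face along the centre column
for u in (235,258,280):
    print([(v,P[v,u,1].round(4),P[v,u,2].round(4)) for v in range(70,150,4)])
E
```

```text
15.075 [ 0.5827 -0.2732  0.0496] [-1.7991e+02  6.0000e-02 -8.9880e+01] q [-0.14  0.47 -0.27 -0.   -0.82  0.14] F [ 0.4 -0.  -1.3] 0.05991158076980074 14.999347776174545
[(70, np.float64(-0.355), np.float64(0.0599)), (74, np.float64(-0.3534), np.float64(0.0601)), (78, np.float64(-0.3519), np.float64(0.0607)), (82, np.float64(-0.3504), np.float64(0.0603)), (86, np.float64(-0.3488), np.float64(0.0616)), (90, np.float64(-0.3473), np.float64(0.0615)), (94, np.float64(-0.3457), np.float64(0.0615)), (98, np.float64(-0.3442), np.float64(0.0612)), (102, np.float64(-0.3426), np.float64(0.0603)), (106, np.float64(-0.341), np.float64(0.0615)), (110, np.float64(-0.3394), np.float64(0.0601)), (114, np.float64(-0.3379), np.float64(0.0612)), (118, np.float64(-0.3362), np.float64(0.0605)), (122, np.float64(-0.3337), np.float64(0.0457)), (126, np.float64(-0.333), np.float64(0.0613)), (130, np.float64(-0.3315), np.float64(0.0623)), (134, np.float64(-0.3299), np.float64(0.0628)), (138, np.float64(-0.3282), np.float64(0.0628)), (142, np.float64(-0.3266), np.float64(0.0627)), (146, np.float64(-0.3249), np
[... 1202 characters left out ...]
.float64(-0.3473), np.float64(0.0609)), (94, np.float64(-0.3458), np.float64(0.0593)), (98, np.float64(-0.3442), np.float64(0.0612)), (102, np.float64(-0.3426), np.float64(0.0611)), (106, np.float64(-0.3411), np.float64(0.0611)), (110, np.float64(-0.3394), np.float64(0.06)), (114, np.float64(-0.3379), np.float64(0.0605)), (118, np.float64(-0.3363), np.float64(0.0618)), (122, np.float64(nan), np.float64(nan)), (126, np.float64(-0.3331), np.float64(0.0615)), (130, np.float64(-0.3316), np.float64(0.0637)), (134, np.float64(-0.3299), np.float64(0.0628)), (138, np.float64(-0.3284), np.float64(0.0638)), (142, np.float64(-0.3267), np.float64(0.0633)), (146, np.float64(-0.3248), np.float64(0.0617))]
```

View pics/w6.png

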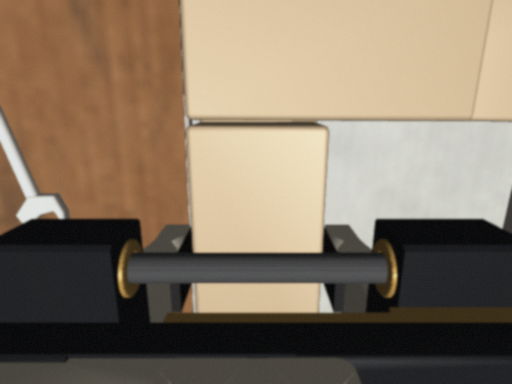

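The block is about 2 mm above its seat and its end gap (rows 119–126) is about 2 mm. Its far face at column 189 is about 1.5 mm inside the corner's, at column 185. I'll nudge it and seat it.

>>> move_arm(
  rows="0 0 0 0 -0.0015 0 0.05; 0 0 0 0 0 0.001 0.05; 0 0 0 0 0 0.001 0.05; 0 0 0 0 0 0 0.05",
)

```text
t: 15.62
eef_pos: [0.5842, -0.2731, 0.0476]
ee_rot: [-3.14, 0.001, -1.569]
force: [0.5, 0.6, -0.8]
width: 0.0597
gripper_force: 15.0
```

>>> move_arm(
  rows="0 0 0 0 0 0.0005 0.05; 0 0 0 0 0 0.0005 0.05; 0 0 0 0 0 0 0.05; 0 0 0 0 0 0 0.05",
)

```text
t: 16.12
eef_pos: [0.5842, -0.2732, 0.0476]
ee_rot: [-3.14, 0.001, -1.569]
force: [-1.5, 1.9, 6.6]
width: 0.0599
gripper_force: 15.0
```

Force is up 6.6 N and z has stalled, so the block is seated. Releasing and rising.

>>> move_arm(
  rows="0 0 0 0 0 0 0.062; 0 0 0 0 0 0 0.066; 0 0 0 0 0 0 0.072; 0 0 0 0 0 0 0.078; 0 0 0 0 0 0 0.078",
)

```text
t: 16.75
eef_pos: [0.5842, -0.2732, 0.0466]
ee_rot: [-3.14, 0.001, -1.569]
force: [-0.2, -1.1, -0.1]
width: 0.0774
gripper_force: 0.0
```

>>> move_arm(
  rows="0 0 0 0 0 -0.01 0.078; 0 0 0 0 0 -0.02 0.078; 0 0 0 0 0 -0.04 0.078; 0 0 0 0 0 -0.05 0.078; 0 0 0 -0.03 0 -0.03 0.078; 0 0 0 -0.05 0 0 0.078; 0 0 0 0 0 0 0.078; 0 0 0 0 0 0 0.078",
)

```text
t: 17.75
eef_pos: [0.5839, -0.1932, 0.1975]
ee_rot: [-3.139, 0.001, -1.568]
force: [0.6, -0.5, -0.6]
width: 0.0781
gripper_force: 0.0
```

```bash
python3 - <<'E'
from h import *
st()
p,d,P=grab("wrist"); cv2.imwrite("pics/w7.png",p)
m=(P[...,2]>.052)&(P[...,2]<.07)&(d>0)
n,l,s,c=cv2.connectedComponentsWithStats(m.astype(np.uint8))
for i in range(1,n):
    if s[i,4]>300:
        Q=P[l==i]; r=cv2.minAreaRect((Q[:,:2]*1000).astype(np.float32)); print(s[i],np.round(r[0],1),np.round(r[1],1),round(r[2],1),np.percentile(Q[:,2],[5,50,95]))
E
```

```text
17.75 [ 0.5839 -0.1932  0.1975] [-1.7986e+02  5.0000e-02 -8.9830e+01] q [-0.    0.29 -0.18 -0.   -1.1   0.01] F [ 0.6 -0.5 -0.6] 0.07811161756229298 0.0
[  220     0   153   158 11856] [ 556.4 -277. ] [125.  120.5] 90.0 [0.05889798 0.06060347 0.06184792]
[354 179  36  36 340] [ 485.2 -181.7] [39.3 15.4] 51.6 [0.05277546 0.0609077  0.0690395 ]
[370 192  35  35 431] [ 465.  -165.7] [36.8 16.2] 51.9 [0.05324856 0.06179111 0.06926826]
```

View pics/w7.png

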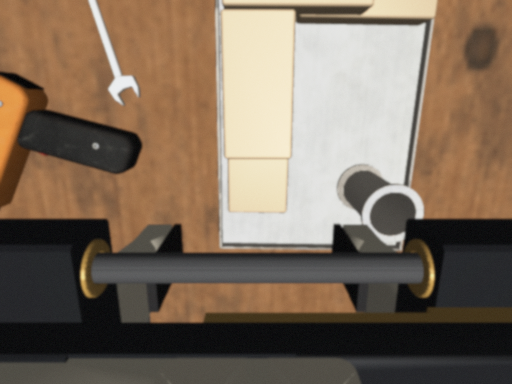

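The block (222–295, 8–158) lies flat, flush and snug against the corner block, with half of the left lower block still showing. The wall and the spool look undisturbed.

```bash
python3 -c "
from station import arm
print(arm.job_done())"
```

```text
the job is handed in; nothing more can be done
None
```

The full block was first laid flat on the table, then laid flat and flush on the second course, bridging the joint with its end about 2 mm from the corner block; the job was handed in at about 18 s (no verdict was returned).

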